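Pack a clip refill under the cantilever tray of a stationery case

ROBOT

A 6-joint arm with a two-finger parallel gripper is mounted at the origin on a cart in front of the work surface, level with it; the furniture and walls round the work are solid. World frame = base frame: x ahead of the robot, y to its left, z up, the work surface at z = 0. Lengths are in m, angles in rad, forces in N, time in s.
With the tool pointing down it reaches from about 0.3 to 0.825 m from the base axis. Payload 5.4 kg.
Tool frame: the origin (TCP) lies at the very end of the fingers, on their centre line; the grasp point (between the pads) lies behind it (arm.grasp_offset is the z of the grasp point in the tool frame, in m); z points along the fingers, y is the line along which they close (so a half turn about z gives the same grasp; the last joint's range is limited). The gripper opens to 92 mm and grips with 3 to 60 N. Pads are 20 mm wide; open, the fingers measure 128 mm over their backs; the gripper's body (75 mm by 189 mm) begins 69 mm behind the grasp point.
Start: joints at [-1.328, 0.158, 1.597, -0, 1.386, -0.21], TCP at [0.252, -0.517, 0.215] pointing down, gripper open.
Joint ranges: [-2.91, 2.91], [-0.94, 2.29], [0.18, 2.7], [-1.29, 4.43], [0.17, 2.64], [-3, 3]. Speed limits (rad/s): [2.57, 2.57, 3.14, 3.14, 3.14, 3.14].

INTERFACE

Orientations are given as a 3x3 rotation matrix whose columns are the frame's x, y, z axes.
In Python, from rig import arm, viewer gives the robot as it stands.
- The arm moves only by the tool jog_arm, never from a script. Its argument "targets" is one flat list of numbers, 4 for each row, row after row: the shift along the tool's x, y, z in mm, then the turn about the tool's z in rad. A call has 1 to 5 rows; each row shifts and turns the commanded pose from where the row before left it, along the tool's axes as they then stand; what a row does not reach is not made up. A row lasts 1/12 s, in which the tool goes at most 41.7 mm and 7.16 degrees, less where a joint would pass 70% of its speed; a pose out of reach is approached as far as the arm can. A call with a gripper value outside its range is refused whole. "claw" is the finger opening in mm, from 0 to 91.9, set as the call begins (left out, the last holds). The fingers move at their own pace and stop on an object; "force" is the grip in N (left out, the last holds). Time passes only in rows, so rows that do not move let the fingers close. It gives the time, the measured TCP pose, the force, the opening and the grip force at its end, in the units of the state.
- arm.state(): the state, without advancing time (a new reading comes with each control period).
- viewer.read_camera(name): name is "side" or "top" or "wrist"; returns a dict with "image" (400x640x3 uint8, red, green, blue), "intrinsics" (3x3 intrinsics, pixels), "origin" and "rotation" of the camera in the world. Camera axes: x right, y up, looking along -z (the intrinsics and any distortion apply to the point x, -y, -z); pixel columns grow to the right and rows downward; lengths in m; the calibration is good to about 2 mm. A picture is of the moment at which its call begins. There is no depth.
- arm.close_job(): hands the job in; it is judged then, once.
The state is a dict: "clock": time; "joint_positions": joint angles; "joint_vel": joint speeds; "joint_efforts": joint torques, N m; "eef_pos": TCP position; "ee_rot": TCP orientation; "force": force on the tool from outside, world axes, zero at the start; "torque": the same for the moment, N m; "width": finger opening in m; "finger_force": force on a finger pad.
Only numpy, scipy, OpenCV 4.12 (cv2) and the standard library are available. Lean on these libraries where they do the work, as an engineer would, in place of code of your own. Each camera call takes 0.05 s, during which the arm holds its last target. There are 200 camera calls.

TASK

Swing the top tray of the grey stationery case fully over to the right by its handle, keeping the torch and the padlock in it. Take the carton of clips out of its holder, set it down gently (do not drop it in) flat on the bottom of the narrow slot of the case, then swing the tray back and press it fully home. Leave everything else on the counter where it is.

Things in the scene. Friction and masses are not known exactly. Their poses are not given: they have to be found in the camera images.
- tray_link (a joint): angle a of the tray's 4 parallel links, rad: 0 = tray home on the case, 1.9 = fully over (stop). They keep the tray level and unturned: from home each point of it has moved 100 - 110 cos(0.431 + a) mm along the case's -y and 110 sin(0.431 + a) - 46 mm up (176 aside, 34 up when over; up to 64 up on the way). Stiff pivots: it stays where it is left; moving it takes 1 to 15 N at the handle
- case: grey open case 210 (x) x 150 (y) x 48 mm high, walls and floor 4 mm, fixed to the counter; origin at the centre of its underside. A divider almost as high as the rim leaves a narrow slot at the -x end (nearer the robot) and a wide compartment with a tape roll fixed in it. The tray covers both when home
- slot (a point): centre of the bottom of the narrow slot, axes as the case, at case x = -75.5 mm, 4 mm above the counter: 51 mm wide in x, 142 mm long in y, 44 mm deep to the rim
- tray_handle (a point): centre of the grip bar of the tray's handle: steel bar 80 mm long (x) x 10 mm thick (y) x 14 mm high on a post at each end, its centre 50 mm above the tray's underside; 40 mm free under it. Axes as the case; 99 mm above the counter when home
- tray_floor (a point): centre of the tray's floor (upper face); axes as the case. Tray 210 x 150 x 26 mm high, walls 3 mm, with two low dividers at x = -45 and +45 mm, the torch lying in the +x cell and the padlock in the -x cell
- clip_box: carton of clips 45 (x) x 60 (y) x 22 mm high, rigid; origin at the centre of its underside. At the start it lies in the holder
- holder: grey plastic holder fixed to the counter; origin at the centre of its underside, floor 6 mm thick. Cheeks 36 mm above the counter stand 3 mm off the carton's two ends (at y = -36 and +36 mm, 44 mm wide), so that it cannot be gripped by its ends there; along its long sides are only lips 4 mm thick to 11 mm above the counter at x = -26.5 and +26.5 mm
- torch: black pocket torch 27 x 86 (y) x 27 mm, lying loose in the tray's +x cell; origin under its centre
- padlock: brass padlock 62 x 40 x 14 mm lying loose in the tray's -x cell; origin under its centre
- calculator: calculator 147 x 103 x 19 mm, bystander, origin under its centre
- stamp: rubber stamp standing, 27 x 27 x 76 mm, bystander, origin under its centre
- stapler: desk stapler 36 x 142 x 53 mm, bystander, origin under its centre
- desk_bell: desk bell 80 mm across, 52 mm high, bystander, origin under its centre

How it is judged:
By the outcome, as a careful person would: the job done as asked, in the order asked, and still so for the second after the job is handed in, with the robot touching nothing.
It also fails if it takes over 72 s, if anything falls off the work surface, if the arm or the gripper's body presses on something with over 40 N, if the wrist force passes 120 N, or if a joint passes its speed limit or range.

## Working session

There is one attempt and no reset: what is moved stays moved. The work goes in short steps, Python scripts to look and compute and a tool call to move; the robot and the scene stay as the last step left them, time stands still between calls to the robot, and variables do not carry over. Pictures are saved under pics/ and viewed, at most 10 in all, crops included, and the job is handed in when it is done.

Besides the shell and the picture viewer there is one more tool, called as name(argument=value, ...) on one line, values as JSON. jog_arm: Moves the arm, as the interface text tells. Its arguments: {"type":"object","properties":{"targets":{"type":"array"},"claw":{"type":"number"},"force":{"type":"number"}},"required":["targets"]}

```bash
ls; mkdir -p pics; python3 - <<'E'
from rig import arm, viewer
import cv2,numpy as np
for n in ["top","side"]:
    c=viewer.read_camera(n); cv2.imwrite(f"pics/{n}0.png",c["image"][:,:,::-1])
    print(n,c["intrinsics"],c["origin"],c["rotation"],[k for k in c])
s=arm.state();print(s["eef_pos"],s["ee_rot"],s["force"],s["clock"],arm.grasp_offset)
E
```

```text
pics
top [[376.5516584    0.         310.64624136]
 [  0.         376.5516584  199.9519894 ]
 [  0.           0.           1.        ]] [0.31793389 0.03167418 1.24328828] [[ 2.41161072e-02  9.87042083e-01 -1.58639025e-01]
 [-9.99703344e-01  2.43518776e-02 -4.57800870e-04]
 [ 3.41128939e-03  1.58603004e-01  9.87336544e-01]] ['image', 'intrinsics', 'origin', 'rotation']
side [[392.29451464   0.         319.53173411]
 [  0.         392.29451464 194.41015404]
 [  0.           0.           1.        ]] [ 0.10727691 -1.00489146  0.64130411] [[ 0.92744742  0.14658039 -0.3440283 ]
 [-0.37327706  0.4181915  -0.82811841]
 [ 0.0224838   0.89645416  0.44256573]] ['image', 'intrinsics', 'origin', 'rotation']
[ 0.25140088 -0.51651898  0.21373849] [[ 8.99230972e-01  4.37474002e-01 -3.94927681e-04]
 [ 4.37474045e-01 -8.99229621e-01  1.59638073e-03]
 [ 3.43244399e-04 -1.60828561e-03 -9.99998648e-01]] [-0.50854466  0.5095553  -0.42553224] 0.1 -0.0187
```

View pics/top0.png

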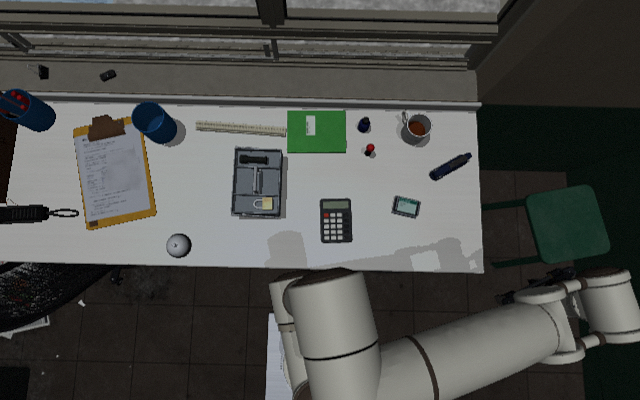

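View pics/side0.png

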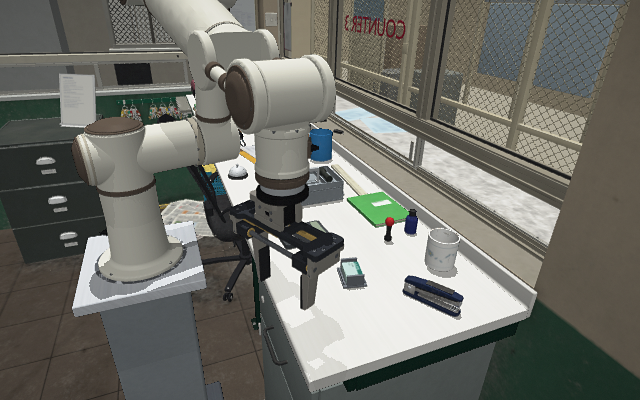

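The top view shows the case at about px (259,182), with its handle at about (257,181), the torch at (260,159) and the padlock at (263,204). The teal carton in its holder is at (406,206) and the calculator at (337,220). The side view shows the gripper in front and the carton at (351,272).

```bash
cat > h.py <<'E'
from rig import arm, viewer
import cv2,numpy as np
def ray(c,u,v,z):
    K=c["intrinsics"];d=np.array([(u-K[0,2])/K[0,0],-(v-K[1,2])/K[1,1],-1.]);d=np.array(c["rotation"])@d
    o=np.array(c["origin"]);return o+d*(z-o[2])/d[2]
def proj(c,p):
    q=np.array(c["rotation"]).T@(np.array(p)-c["origin"]);K=c["intrinsics"]
    return K[0,0]*q[0]/-q[2]+K[0,2], K[1,1]*-q[1]/-q[2]+K[1,2]
def local(p):  # displacement to p in tool axes (mm) from TCP
    s=arm.state();return np.array(s["ee_rot"]).T@(np.array(p)-s["eef_pos"])*1000
def snap(n,f,crop=None,k=1):
    c=viewer.read_camera(n);im=c["image"][:,:,::-1]
    if crop: x0,y0,x1,y1=crop; im=im[y0:y1,x0:x1]
    cv2.imwrite(f,cv2.resize(im,None,fx=k,fy=k,interpolation=cv2.INTER_CUBIC));return c
E
python3 - <<'E'
from h import *
c=snap("top","pics/t1.png",(220,120,460,260),3.3)
hsv=cv2.cvtColor(c["image"],cv2.COLOR_RGB2HSV)
m=((hsv[...,0]>75)&(hsv[...,0]<100)&(hsv[...,1]>60)).astype(np.uint8);m[:,:380]=0;m[:,430:]=0;m[:180]=0;m[230:]=0
for ct in cv2.findContours(m,0,2)[0]:
    if cv2.contourArea(ct)>40: r=cv2.minAreaRect(ct);print(r,ray(c,*r[0],.028),[ray(c,*p,.028)[:2].round(3) for p in cv2.boxPoints(r)])
print("handle",ray(c,257,181,.1)); s=arm.state()
w=snap("wrist","pics/w0.png");R=np.array(s["ee_rot"]);print(R.T@(w["origin"]-s["eef_pos"]),R.T@w["rotation"],w["intrinsics"])
E
```

```text
((408.2059326171875, 200.676513671875), (18.675243377685547, 3.6380343437194824), 14.03624439239502) [ 0.51866949 -0.28681604  0.028     ] [array([ 0.52 , -0.256]), array([ 0.531, -0.259]), array([ 0.518, -0.318]), array([ 0.506, -0.315])]
handle [0.55699189 0.19982139 0.1       ]
[ 0.07332344 -0.000622   -0.17034627] [[ 1.75341566e-04  9.65225174e-01  2.61419839e-01]
 [ 9.99998890e-01 -5.56000148e-04  1.38215971e-03]
 [ 1.47944481e-03  2.61419307e-01 -9.65224201e-01]] [[276.99219642   0.         321.42750243]
 [  0.         276.99219642 201.89171892]
 [  0.           0.           1.        ]]
```

View pics/t1.png

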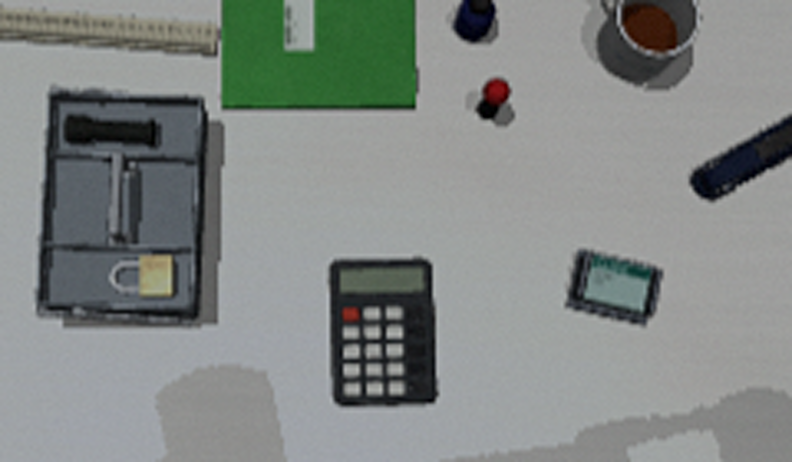

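The crop shows the tray rim corners at about (50,95), (205,100), (192,320) and (38,315). The handle bar runs from (122,155) to (118,240). The carton top has corners at about (590,252), (655,262), (645,312) and (583,300).

```bash
python3 - <<'E'
from h import *
c=viewer.read_camera("top")
f=lambda p,z:ray(c,p[0]/3.3+220-.35,p[1]/3.3+120-.35,z)
P=[f(p,.075) for p in [(50,95),(205,100),(192,320),(38,315)]]
print("tray",np.round(P,3),np.mean(P,0),[np.linalg.norm(P[i]-P[i-1]) for i in range(4)])
v=P[0]-P[3]+P[1]-P[2];print("yaw",np.arctan2(v[1],v[0])); w=P[0]-P[1]+P[3]-P[2];print(np.arctan2(-w[0],w[1]))
print("bar",f((122,155),.106),f((118,240),.106))
C=[f(p,.028) for p in [(590,252),(655,262),(645,312),(583,300)]];print(np.round(C,3),np.mean(C,0))
w=C[0]-C[1]+C[3]-C[2];print("cyaw",np.arctan2(-w[0],w[1]))
R=np.array(arm.state()["ee_rot"]);print("tool yaw",np.arctan2(R[1,0],R[0,0]))
print("local to handle+180",local([.555,.2,.26]), "joints",arm.state()["joint_positions"])
E
```

```text
tray [[0.667 0.28  0.075]
 [0.666 0.129 0.075]
 [0.45  0.133 0.075]
 [0.452 0.279 0.075]] [0.5587805 0.2051833 0.075    ] [np.float64(0.21544742592329674), np.float64(0.1509065343292848), np.float64(0.21543466516866155), np.float64(0.14569632109245031)]
yaw -0.008680960444744002
-0.008175331142924892
bar [0.60121081 0.20224407 0.106     ] [0.52001263 0.20215571 0.106     ]
[[ 0.533 -0.255  0.028]
 [ 0.525 -0.319  0.028]
 [ 0.475 -0.309  0.028]
 [ 0.485 -0.248  0.028]] [ 0.50450682 -0.28262658  0.028     ]
cyaw -0.14966527926569154
tool yaw 0.4527843392375757
local to handle+180 [ 586.53107664 -511.79713807  -45.31436445] joints [-1.32810323e+00  1.58704561e-01  1.59755503e+00 -2.20489001e-06
  1.38619197e+00 -2.10090914e-01]
```

jog_arm(targets=[0,0,-11,0.115,0,0,-11,0.115,0,0,-11,0.115,0,0,-11,0.115,15,-36,0,0], claw=60, force=30)

```text
clock: 0.67
eef_pos: [0.265, -0.4857, 0.2605]
ee_rot: [[1.0, -0.017, -0.0], [-0.017, -1.0, -0.006], [-0.0, 0.006, -1.0]]
force: [1.1, -0.1, 0.9]
width: 0.0614
finger_force: 0.0
```

jog_arm(targets=[16,-38,0,0,16,-38,0,0,16,-38,0,0,16,-38,0,0,16,-38,0,0])

```text
clock: 1.08
eef_pos: [0.3484, -0.2898, 0.2585]
ee_rot: [[1.0, -0.008, 0.0], [-0.008, -1.0, -0.0], [0.0, 0.0, -1.0]]
force: [0.5, 0.1, -0.4]
width: 0.0601
finger_force: 0.0
```

jog_arm(targets=[16,-38,0,0,16,-38,0,0,16,-38,0,0,16,-38,0,0,16,-38,0,0])

```text
clock: 1.5
eef_pos: [0.4298, -0.1003, 0.2588]
ee_rot: [[1.0, -0.008, 0.001], [-0.008, -1.0, -0.0], [0.001, 0.0, -1.0]]
force: [0.1, 0.1, 0.4]
width: 0.0598
finger_force: 0.0
```

jog_arm(targets=[16,-38,0,0,16,-38,0,0,16,-38,0,0,16,-38,0,0,16,-38,0,0])

```text
clock: 1.92
eef_pos: [0.5112, 0.0893, 0.2586]
ee_rot: [[1.0, -0.007, 0.0], [-0.007, -1.0, -0.0], [0.0, 0.0, -1.0]]
force: [0.5, -1.0, 0.3]
width: 0.0598
finger_force: 0.0
```

jog_arm(targets=[16,-38,0,0,16,-38,0,0,12,-30,0,0,0,-5,0,0,0,0,0,0])

```text
clock: 2.33
eef_pos: [0.5554, 0.1994, 0.258]
ee_rot: [[1.0, -0.004, -0.001], [-0.004, -1.0, -0.0], [-0.001, 0.0, -1.0]]
force: [-0.0, -0.3, 0.1]
width: 0.0598
finger_force: 0.0
```

```bash
python3 - <<'E'
from h import *
c=snap("wrist","pics/w1.png")
np.savez("w1.npz",**c);print(arm.state()["eef_pos"],[proj(c,p) for p in [(.599,.202,.106),(.519,.202,.106),(.559,.202,.106)]])
E
```

```text
[0.5553399  0.19789349 0.2581729 ] [(np.float64(319.76474890551503), np.float64(153.08083414614342)), (np.float64(320.12603198827264), np.float64(219.03858775287836)), (np.float64(319.95116607114056), np.float64(187.11413951030565))]
```

View pics/w1.png

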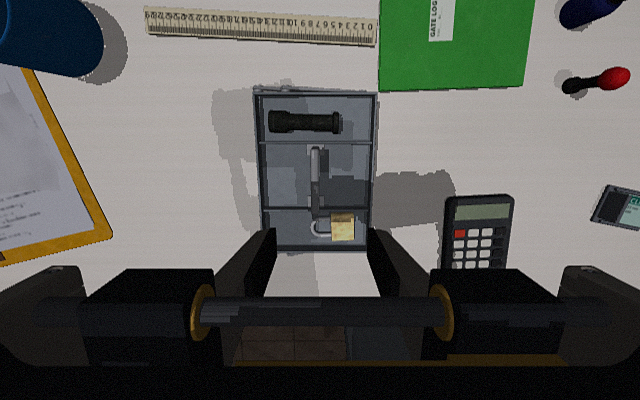

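The wrist view shows the bar running from about (316,147) to (316,212), the tray rim from (253,92) to (376,92) at the far edge, and its near edge at row 247.

```bash
python3 - <<'E'
from h import *
c=dict(np.load("w1.npz"))
g=cv2.cvtColor(c["image"],cv2.COLOR_RGB2GRAY)
for v in (160,172,185,196): print(v,g[v,300:345].tolist())
A=ray(c,317,147,.106);B=ray(c,317,212,.106);print(A,B,(A+B)/2)
for u,v in [(253,92),(376,92),(262,251),(369,251)]: print(ray(c,u,v,.075))
E
```

```text
160 [86, 85, 90, 89, 91, 86, 85, 87, 91, 88, 62, 104, 119, 114, 115, 112, 112, 92, 71, 69, 42, 42, 41, 44, 46, 38, 46, 40, 39, 91, 91, 91, 85, 88, 87, 90, 90, 92, 85, 94, 88, 88, 88, 89, 89]
172 [89, 87, 95, 85, 92, 91, 94, 90, 92, 88, 67, 98, 114, 124, 114, 112, 112, 88, 71, 83, 48, 55, 51, 47, 50, 55, 55, 56, 47, 107, 85, 106, 107, 104, 106, 105, 104, 101, 100, 113, 102, 108, 107, 108, 108]
185 [87, 87, 87, 88, 88, 94, 91, 87, 96, 96, 72, 41, 53, 57, 66, 68, 49, 53, 45, 48, 63, 61, 55, 59, 61, 57, 63, 61, 58, 59, 64, 56, 58, 62, 56, 62, 60, 68, 60, 55, 64, 59, 58, 56, 62]
196 [87, 85, 90, 83, 87, 88, 84, 89, 106, 101, 97, 38, 55, 51, 50, 56, 55, 56, 62, 55, 66, 68, 68, 74, 47, 60, 60, 62, 59, 56, 53, 59, 55, 57, 56, 56, 56, 57, 59, 56, 59, 58, 58, 59, 58]
[0.60589131 0.2051244  0.106     ] [0.52805128 0.20575996 0.106     ] [0.5669713  0.20544218 0.106     ]
[0.66851308 0.28146086 0.075     ]
[0.66791943 0.13476237 0.075     ]
[0.46193841 0.28320494 0.075     ]
[0.4614052  0.13459499 0.075     ]
```

jog_arm(targets=[8,-10,20,0,0,0,40,0,0,0,40,0,0,0,36,0,0,0,28,0])

```text
clock: 2.8
eef_pos: [0.562, 0.2054, 0.0916]
ee_rot: [[1.0, -0.009, -0.003], [-0.009, -1.0, -0.001], [-0.003, 0.001, -1.0]]
force: [-0.4, -0.6, -0.5]
width: 0.06
finger_force: 0.0
```

jog_arm(targets=[0,0,13,0,0,0,0,0,0,0,0,0])

```text
clock: 3.05
eef_pos: [0.5642, 0.2068, 0.0826]
ee_rot: [[1.0, -0.008, 0.001], [-0.008, -1.0, -0.0], [0.001, 0.0, -1.0]]
force: [-0.2, -0.0, 0.4]
width: 0.0604
finger_force: 0.0
```

jog_arm(targets=[0,0,0,0,0,0,0,0,0,0,0,0,0,0,0,0,0,0,0,0], claw=0, force=15)

```text
clock: 3.47
eef_pos: [0.5642, 0.2079, 0.0824]
ee_rot: [[1.0, -0.007, 0.001], [-0.007, -1.0, 0.0], [0.001, -0.0, -1.0]]
force: [0.7, -0.4, 0.3]
width: 0.0287
finger_force: 0.0
```

jog_arm(targets=[0,0,0,0,0,0,0,0])

```text
clock: 3.63
eef_pos: [0.5638, 0.2078, 0.0817]
ee_rot: [[1.0, -0.007, 0.0], [-0.007, -1.0, 0.0], [0.0, -0.0, -1.0]]
force: [-0.1, 0.3, -0.1]
width: 0.0153
finger_force: 0.0
```

```bash
python3 - <<'E'
import numpy as np
n=32
t=np.linspace(0,1,n+1); a=1.93*(t-np.sin(2*np.pi*t)/(2*np.pi)*0.7)
y=np.round((100-110*np.cos(.431+a))-(100-110*np.cos(.431)),0); u=np.round(110*np.sin(.431+a)-110*np.sin(.431),0)
r=[[0,int(b),-int(c),0] for b,c in zip(np.diff(y),np.diff(u))]
for i in range(0,n,5): print(sum(r[i:i+5],[]))
E
```

```text
[0, 1, -2, 0, 0, 1, -2, 0, 0, 1, -2, 0, 0, 1, -3, 0, 0, 2, -3, 0]
[0, 3, -4, 0, 0, 3, -4, 0, 0, 4, -5, 0, 0, 4, -5, 0, 0, 6, -6, 0]
[0, 7, -5, 0, 0, 8, -6, 0, 0, 9, -5, 0, 0, 9, -4, 0, 0, 11, -4, 0]
[0, 11, -2, 0, 0, 11, -2, 0, 0, 11, 0, 0, 0, 11, 1, 0, 0, 10, 2, 0]
[0, 9, 2, 0, 0, 8, 3, 0, 0, 8, 3, 0, 0, 6, 4, 0, 0, 5, 3, 0]
[0, 4, 3, 0, 0, 4, 3, 0, 0, 3, 2, 0, 0, 2, 2, 0, 0, 2, 2, 0]
[0, 2, 1, 0, 0, 1, 2, 0]
```

jog_arm(targets=[0,0,0,0,0,0,0,0], force=25)

```text
clock: 3.8
eef_pos: [0.5637, 0.2077, 0.0816]
ee_rot: [[1.0, -0.007, -0.0], [-0.007, -1.0, -0.0], [-0.0, 0.0, -1.0]]
force: [-0.0, -0.1, -0.1]
width: 0.0099
finger_force: 25.0
```

jog_arm(targets=[0,1,-2,0,0,1,-2,0,0,1,-2,0,0,1,-3,0,0,2,-3,0])

```text
clock: 4.22
eef_pos: [0.5636, 0.2021, 0.0923]
ee_rot: [[1.0, -0.007, -0.0], [-0.007, -1.0, 0.001], [-0.0, -0.001, -1.0]]
force: [5.2, 2.8, -9.2]
width: 0.0099
finger_force: 25.0
```

jog_arm(targets=[0,3,-4,0,0,3,-4,0,0,4,-5,0,0,4,-5,0,0,6,-6,0])

```text
clock: 4.63
eef_pos: [0.5635, 0.1825, 0.1165]
ee_rot: [[1.0, -0.007, 0.0], [-0.007, -1.0, 0.002], [0.0, -0.002, -1.0]]
force: [5.5, 2.5, -9.7]
width: 0.0099
finger_force: 25.0
```

jog_arm(targets=[0,7,-5,0,0,8,-6,0,0,9,-5,0,0,9,-4,0,0,11,-4,0])

```text
clock: 5.05
eef_pos: [0.5633, 0.139, 0.1412]
ee_rot: [[1.0, -0.007, 0.001], [-0.007, -1.0, 0.003], [0.001, -0.003, -1.0]]
force: [3.9, 3.9, -8.8]
width: 0.0098
finger_force: 25.0
```

jog_arm(targets=[0,11,-2,0,0,11,-2,0,0,11,0,0,0,11,1,0,0,10,2,0])

```text
clock: 5.47
eef_pos: [0.5632, 0.0842, 0.1431]
ee_rot: [[1.0, -0.007, 0.001], [-0.007, -1.0, 0.002], [0.001, -0.002, -1.0]]
force: [1.9, 4.3, -0.9]
width: 0.0096
finger_force: 25.0
```

jog_arm(targets=[0,9,2,0,0,8,3,0,0,8,3,0,0,6,4,0,0,5,3,0])

```text
clock: 5.88
eef_pos: [0.5629, 0.0471, 0.1274]
ee_rot: [[1.0, -0.008, 0.001], [-0.008, -1.0, 0.0], [0.001, -0.0, -1.0]]
force: [4.0, 4.4, -1.3]
width: 0.0098
finger_force: 25.0
```

jog_arm(targets=[0,4,3,0,0,4,3,0,0,3,2,0,0,2,2,0,0,2,2,0])

```text
clock: 6.3
eef_pos: [0.5629, 0.0323, 0.1157]
ee_rot: [[1.0, -0.007, 0.001], [-0.007, -1.0, -0.0], [0.001, 0.0, -1.0]]
force: [4.0, 1.2, 0.4]
width: 0.0095
finger_force: 25.0
```

jog_arm(targets=[0,2,1,0,0,1,2,0,0,0,0,0])

```text
clock: 6.55
eef_pos: [0.5631, 0.0317, 0.115]
ee_rot: [[1.0, -0.007, 0.001], [-0.007, -1.0, 0.004], [0.001, -0.004, -1.0]]
force: [-1.5, 9.7, 11.8]
width: 0.0097
finger_force: 25.0
```

jog_arm(targets=[0,0,0,0,0,0,0,0,0,0,0,0,0,0,-10,0,0,0,-30,0], claw=50)

```text
clock: 6.97
eef_pos: [0.5584, 0.0298, 0.1483]
ee_rot: [[1.0, -0.008, -0.011], [-0.008, -1.0, 0.001], [-0.011, -0.001, -1.0]]
force: [-0.4, -0.9, -1.1]
width: 0.0407
finger_force: 0.0
```

jog_arm(targets=[0,0,-40,0,0,-20,-40,0,-15,-40,0,0,-15,-40,0,0,-15,-40,0,0])

```text
clock: 7.38
eef_pos: [0.5193, 0.1664, 0.2314]
ee_rot: [[1.0, -0.009, 0.002], [-0.009, -1.0, -0.0], [0.002, 0.0, -1.0]]
force: [0.6, 1.0, -0.9]
width: 0.0498
finger_force: 0.0
```

jog_arm(targets=[-15,-36,0,0,0,0,0,0,0,0,0,0,0,0,0,0])

```text
clock: 7.72
eef_pos: [0.5049, 0.2013, 0.2301]
ee_rot: [[1.0, -0.007, 0.0], [-0.007, -1.0, -0.001], [0.0, 0.001, -1.0]]
force: [0.3, -0.5, -0.2]
width: 0.0499
finger_force: 0.0
```

```bash
python3 - <<'E'
from h import *
c=snap("wrist","pics/w2.png")
np.savez("w2.npz",**c);s=arm.state();print(s["eef_pos"])
def P(x,y,z): return np.round(proj(c,(.5645+x,.2085+y,z)),1)
for x in (-.105,-.101,-.05,-.046,.101,.105): print(x,P(x,.071,.048),P(x,-.071,.048))
E
```

```text
[0.5052276  0.20073087 0.23005976]
-0.105 [263.8 218.7] [369.8 218. ]
-0.101 [263.7 215.9] [369.9 215.2]
-0.05 [261.2 178.2] [371.5 177.4]
-0.046 [261.  175.1] [371.6 174.4]
0.101 [252.8  48.1] [376.8  47.1]
0.105 [252.6  44.2] [377.   43.2]
```

View pics/w2.png

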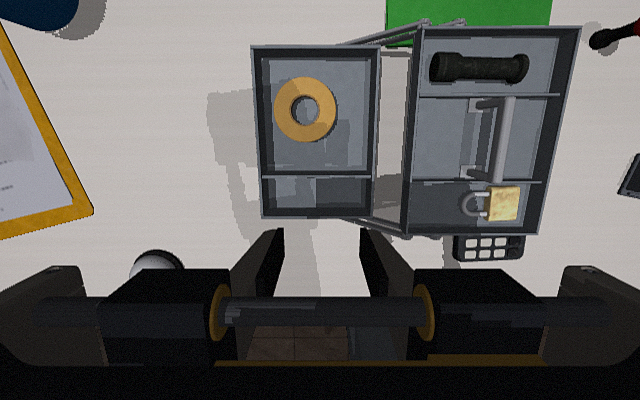

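The tray is fully over with the torch at (478,67) and the padlock at (495,203) still in it. The case rim spans rows 45 to 218 and its divider is at row 176, which matches the case centre I predicted at (0.5645, 0.2085). Next I go to the carton.

```bash
python3 - <<'E'
from h import *
c=dict(np.load("w2.npz"))
g=cv2.cvtColor(c["image"],cv2.COLOR_RGB2GRAY).astype(int)
for v0,v1 in ((38,56),(166,186),(204,226)): print(v0,g[v0:v1,300:335].mean(1).round().astype(int).tolist())
print(local((.5,-.283,.2)))
E
```

```text
38 [189, 189, 188, 189, 190, 196, 162, 121, 117, 115, 65, 21, 29, 30, 30, 31, 30, 28]
166 [104, 102, 103, 107, 76, 38, 35, 35, 26, 91, 110, 101, 92, 83, 84, 85, 84, 84, 84, 84]
204 [71, 72, 75, 53, 33, 34, 34, 35, 35, 35, 35, 28, 57, 62, 77, 160, 184, 177, 176, 176, 176, 176]
[ -1.24661815 483.7359537   30.40472217]
```

jog_arm(targets=[0,40,0,0,0,40,0,0,0,40,0,0,0,40,0,0,0,40,0,0], claw=80)

```text
clock: 8.18
eef_pos: [0.5031, -0.0016, 0.23]
ee_rot: [[1.0, -0.009, 0.0], [-0.009, -1.0, -0.0], [0.0, 0.0, -1.0]]
force: [1.2, -0.2, 0.0]
width: 0.0796
finger_force: 0.0
```

jog_arm(targets=[0,40,0,0,0,40,0,0,0,40,0,0,0,40,0,0,0,40,0,0])

```text
clock: 8.6
eef_pos: [0.5009, -0.202, 0.23]
ee_rot: [[1.0, -0.01, -0.0], [-0.01, -1.0, -0.0], [-0.0, 0.0, -1.0]]
force: [0.7, 0.0, -0.0]
width: 0.0798
finger_force: 0.0
```

jog_arm(targets=[-20,30,0,0,-20,20,0,0,-10,0,0,0,0,0,0,0,0,0,0,0])

```text
clock: 9.02
eef_pos: [0.4513, -0.248, 0.23]
ee_rot: [[1.0, -0.009, 0.0], [-0.009, -1.0, 0.0], [0.0, -0.0, -1.0]]
force: [0.9, -0.8, 0.1]
width: 0.0797
finger_force: 0.0
```

```bash
python3 - <<'E'
from h import *
c=snap("wrist","pics/w3.png")
np.savez("w3.npz",**c);s=arm.state();print(s["eef_pos"],proj(c,(.5045,-.283,.028)))
E
```

```text
[ 0.45179681 -0.24753391  0.23000943] (np.float64(348.3945585644584), np.float64(142.12969529877748))
```

View pics/w3.png

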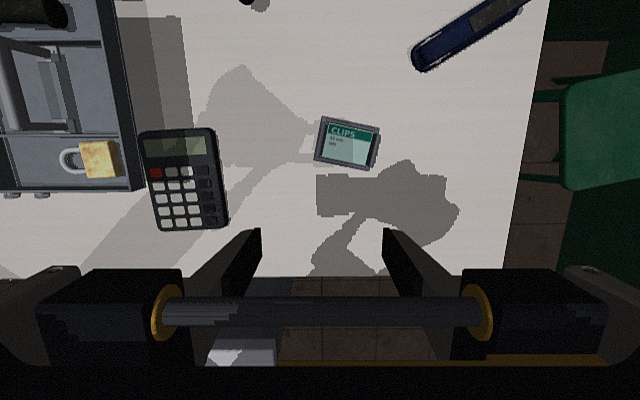

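The carton is at about (347,143) in this view, tilted about 12° clockwise. This matches the predicted (348,142).

```bash
python3 - <<'E'
from h import *
c=dict(np.load("w3.npz"))
hsv=cv2.cvtColor(c["image"],cv2.COLOR_RGB2HSV)
m=((hsv[...,0]>70)&(hsv[...,0]<105)&(hsv[...,1]>35)&(hsv[...,2]>60)).astype(np.uint8)*255
m[:,:300]=0;m[:,395:]=0;m[:105]=0;m[180:]=0
m=cv2.morphologyEx(m,cv2.MORPH_CLOSE,np.ones((5,5)))
ct=max(cv2.findContours(m,0,2)[0],key=cv2.contourArea);r=cv2.minAreaRect(ct);B=[ray(c,*p,.028) for p in cv2.boxPoints(r)]
print(r,np.round(B,4)[:,:2].tolist(),np.mean(B,0),[np.linalg.norm(B[i]-B[i-1]) for i in range(4)])
for i in range(4):
    d=B[i]-B[i-1];print(np.arctan2(d[1],d[0]))
E
```

```text
((346.37060546875, 145.5823516845703), (53.47336196899414, 37.8543701171875), 12.528807640075684) [[0.4838, -0.2403], [0.5311, -0.2516], [0.5159, -0.3196], [0.4676, -0.3106]] [ 0.49961142 -0.28049695  0.028     ] [np.float64(0.07209665480825284), np.float64(0.04862532477557156), np.float64(0.06965860353287506), np.float64(0.04917290766161928)]
1.3443350501066533
-0.23380063811947382
-1.7900114312765285
2.9575048706381732
```

jog_arm(targets=[10,5,6,-0.124,10,5,6,-0.124,10,5,6,-0.124,0,0,6,-0.124,0,0,6,-0.124])

```text
clock: 9.48
eef_pos: [0.4844, -0.258, 0.1995]
ee_rot: [[0.813, 0.582, 0.0], [0.582, -0.813, 0.0], [0.0, 0.0, -1.0]]
force: [-0.6, -0.8, 0.5]
width: 0.0798
finger_force: 0.0
```

jog_arm(targets=[0,0,6,-0.124,0,0,6,-0.124,0,0,6,-0.124,0,0,6,-0.124,0,0,6,-0.124])

```text
clock: 9.9
eef_pos: [0.484, -0.2579, 0.1696]
ee_rot: [[0.324, 0.946, 0.0], [0.946, -0.324, 0.0], [0.0, 0.0, -1.0]]
force: [0.3, -0.6, 0.5]
width: 0.0801
finger_force: 0.0
```

jog_arm(targets=[0,0,6,-0.124,0,0,0,0,0,0,0,0,0,0,0,0])

```text
clock: 10.23
eef_pos: [0.4836, -0.2586, 0.1643]
ee_rot: [[0.214, 0.977, 0.001], [0.977, -0.214, -0.0], [-0.0, 0.001, -1.0]]
force: [-0.2, 0.4, -0.3]
width: 0.0801
finger_force: 0.0
```

```bash
python3 - <<'E'
from h import *
s=arm.state();c=viewer.read_camera("wrist");np.savez("w4.npz",**c);print(s["eef_pos"],s["joint_positions"],proj(c,(.5025,-.2815,.028)),proj(c,(.5025,-.3115,.028)),proj(c,(.525,-.2815,.028)))
u,v=map(int,proj(c,(.5025,-.2815,.028)))
im=c["image"][max(0,v-70):v+70,u-80:u+80,::-1]
cv2.imwrite("pics/w4.png",cv2.resize(im,None,fx=4,fy=4,interpolation=cv2.INTER_CUBIC));print(u-80,max(0,v-70))
E
```

```text
[ 0.48363954 -0.25863664  0.16428   ] [-7.11552943e-01  1.32964442e-01  1.72736831e+00  1.41456913e-04
  1.28064831e+00 -4.95730818e-01] (np.float64(342.23496131069794), np.float64(209.82751488897014)) (np.float64(347.1803539128487), np.float64(233.56798512455575)) (np.float64(361.41894747589856), np.float64(205.82250865625633))
262 139
```

View pics/w4.png

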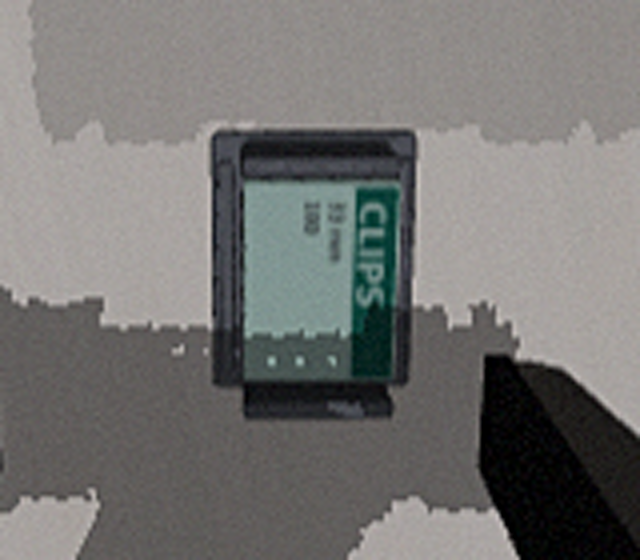

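The crop shows the carton's top face with corners at about (242,181), (402,181), (392,380) and (244,382), square to the tool.

```bash
python3 - <<'E'
from h import *
c=dict(np.load("w4.npz"))
P=[ray(c,262+u/4-.4,139+v/4-.4,.028) for u,v in [(242,181),(402,181),(393,380),(244,382)]]
print(np.round(P,4)[:,:2].tolist(),[np.linalg.norm(P[i]-P[i-1]).round(4) for i in range(4)])
C=np.mean(P,0);a=P[1]-P[0]+P[2]-P[3];b=P[0]-P[3]+P[1]-P[2]
print(C,np.arctan2(a[1],a[0]),np.arctan2(-b[0],b[1]),local([C[0],C[1],.013]))
E
```

```text
[[0.4863, -0.2467], [0.5303, -0.2563], [0.5171, -0.3147], [0.474, -0.3059]] [np.float64(0.0605), np.float64(0.0451), np.float64(0.0599), np.float64(0.0441)]
[ 0.50192382 -0.28092305  0.028     ] -0.20833995413924153 -0.2135854769754857 [-17.53436873  22.52071306 151.42877148]
```

jog_arm(targets=[-9,11,20,0,-9,12,35,0,0,0,35,0,0,0,35,0,0,0,20,0])

```text
clock: 10.7
eef_pos: [0.5002, -0.2802, 0.0153]
ee_rot: [[0.214, 0.977, -0.003], [0.977, -0.214, 0.003], [0.002, -0.004, -1.0]]
force: [0.1, 0.6, -0.2]
width: 0.0798
finger_force: 0.0
```

jog_arm(targets=[0,0,5,0,0,0,0,0,0,0,0,0,0,0,0,0], claw=50)

```text
clock: 11.03
eef_pos: [0.5033, -0.2829, 0.0164]
ee_rot: [[0.213, 0.977, 0.003], [0.977, -0.213, -0.003], [-0.002, 0.004, -1.0]]
force: [0.1, -0.3, 0.3]
width: 0.0556
finger_force: 0.0
```

jog_arm(targets=[0,0,2,0,0,0,0,0,0,0,0,0,0,0,0,0,0,0,0,0], claw=0, force=20)

```text
clock: 11.45
eef_pos: [0.5028, -0.2826, 0.0135]
ee_rot: [[0.213, 0.977, 0.002], [0.977, -0.213, -0.002], [-0.002, 0.003, -1.0]]
force: [0.3, 0.2, 6.4]
width: 0.0448
finger_force: 20.0
```

jog_arm(targets=[0,0,-5,0,0,0,-15,0,0,0,-20,0,0,0,-25,0,0,0,0,0])

```text
clock: 11.87
eef_pos: [0.504, -0.2836, 0.0818]
ee_rot: [[0.212, 0.977, 0.006], [0.977, -0.212, -0.005], [-0.004, 0.007, -1.0]]
force: [-0.1, -1.0, 0.4]
width: 0.045
finger_force: 20.0
```

jog_arm(targets=[0,-20,-5,0,0,-30,0,0,0,-30,0,0,0,-15,0,0,0,0,20,0])

```text
clock: 12.28
eef_pos: [0.4079, -0.262, 0.0637]
ee_rot: [[0.213, 0.977, 0.002], [0.977, -0.213, -0.003], [-0.002, 0.003, -1.0]]
force: [0.1, -0.5, -0.2]
width: 0.0444
finger_force: 20.0
```

jog_arm(targets=[0,0,25,0,0,0,20,0,0,0,5,0,0,0,3,0,0,0,1,0])

```text
clock: 12.7
eef_pos: [0.4087, -0.2613, 0.0079]
ee_rot: [[0.212, 0.977, -0.001], [0.977, -0.212, 0.001], [0.0, -0.001, -1.0]]
force: [0.2, 0.0, -1.3]
width: 0.045
finger_force: 20.0
```

jog_arm(targets=[0,0,1,0,0,0,1,0,0,0,1,0])

```text
clock: 12.95
eef_pos: [0.4093, -0.262, 0.0074]
ee_rot: [[0.212, 0.977, -0.0], [0.977, -0.212, -0.0], [-0.0, -0.0, -1.0]]
force: [-7.9, 7.8, 26.8]
width: 0.0446
finger_force: 20.0
```

jog_arm(targets=[0,0,-2,0,0,0,0,0,0,0,0,0,0,0,0,0,0,0,-5,0], claw=80)

```text
clock: 13.37
eef_pos: [0.4082, -0.2608, 0.0112]
ee_rot: [[0.212, 0.977, -0.001], [0.977, -0.212, 0.001], [0.001, -0.002, -1.0]]
force: [-0.3, -0.2, -0.8]
width: 0.0759
finger_force: 0.0
```

jog_arm(targets=[0,0,-25,0,0,0,-20,0,0,0,0,0.121,0,0,0,0.121,0,0,0,0.121])

```text
clock: 13.78
eef_pos: [0.4091, -0.2617, 0.0577]
ee_rot: [[0.55, 0.835, 0.001], [0.835, -0.55, -0.001], [-0.0, 0.001, -1.0]]
force: [-1.5, -0.3, -0.4]
width: 0.0799
finger_force: 0.0
```

jog_arm(targets=[0,0,0,0.121,0,0,0,0.121,0,0,0,0.121,0,0,0,0.121,0,0,0,0.121])

```text
clock: 14.2
eef_pos: [0.4088, -0.2615, 0.0571]
ee_rot: [[0.928, 0.373, 0.0], [0.373, -0.928, -0.0], [0.0, 0.0, -1.0]]
force: [-0.9, 0.4, 0.0]
width: 0.0801
finger_force: 0.0
```

jog_arm(targets=[0,0,0,0.121,0,0,0,0.121,0,0,0,0.121,0,0,0,0.121,0,0,0,0.119])

```text
clock: 14.62
eef_pos: [0.4088, -0.2614, 0.0571]
ee_rot: [[0.976, -0.218, 0.0], [-0.218, -0.976, 0.0], [0.0, -0.0, -1.0]]
force: [0.3, -0.4, -0.3]
width: 0.0803
finger_force: 0.0
```

jog_arm(targets=[0,0,0,0,0,0,0,0,0,0,0,0])

```text
clock: 14.87
eef_pos: [0.4088, -0.2615, 0.057]
ee_rot: [[0.978, -0.21, 0.0], [-0.21, -0.978, -0.0], [0.0, 0.0, -1.0]]
force: [-0.3, 0.7, -0.2]
width: 0.0799
finger_force: 0.0
```

```bash
python3 - <<'E'
from h import *
s=arm.state();c=viewer.read_camera("wrist");np.savez("w5.npz",**c);print(s["eef_pos"],s["ee_rot"])
u,v=map(int,proj(c,(.4093,-.262,.022)));print(u,v)
im=c["image"][v-90:v+60,u-100:u+100,::-1]
cv2.imwrite("pics/w5.png",cv2.resize(im,None,fx=4,fy=4,interpolation=cv2.INTER_CUBIC));print(u-100,v-90)
E
```

```text
[ 0.40878401 -0.26145738  0.05697046] [[ 9.77767934e-01 -2.09689932e-01  1.53209355e-05]
 [-2.09689932e-01 -9.77767934e-01 -2.26040104e-05]
 [ 1.97201529e-05  1.88888307e-05 -1.00000000e+00]]
322 222
222 132
```

View pics/w5.png

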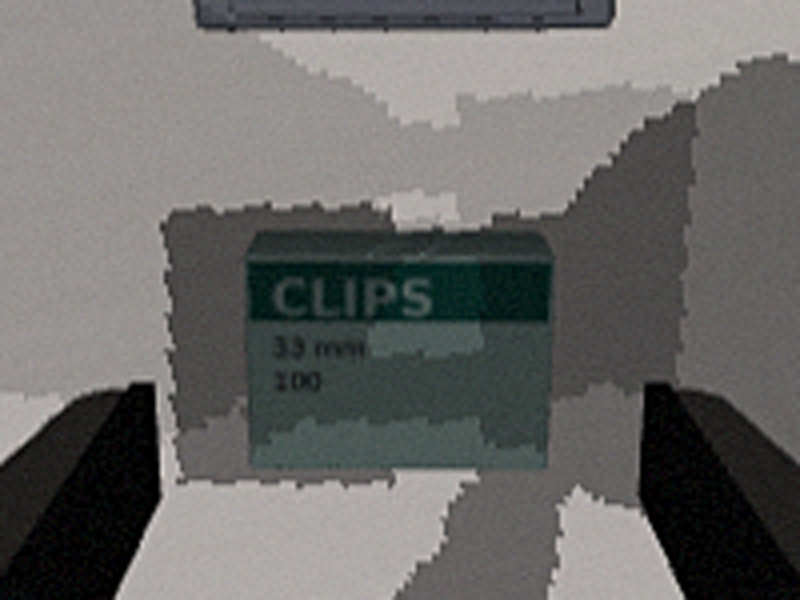

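The carton lies flat between the fingers, with its top face centred at about (398,365) in the crop, on the tool centre. I'll grip it by the ends.

jog_arm(targets=[0,0,20,0,0,0,20,0,0,0,9,0,0,0,3,0,0,0,0,0])

```text
clock: 15.33
eef_pos: [0.4083, -0.261, 0.0043]
ee_rot: [[0.977, -0.212, -0.001], [-0.212, -0.977, 0.001], [-0.001, -0.001, -1.0]]
force: [1.0, 0.1, 0.8]
width: 0.0797
finger_force: 0.0
```

jog_arm(targets=[0,0,0,0,0,0,0,0,0,0,0,0,0,0,0,0,0,0,0,0], claw=0, force=20)

```text
clock: 15.75
eef_pos: [0.4094, -0.262, 0.0058]
ee_rot: [[0.977, -0.212, 0.001], [-0.212, -0.977, -0.001], [0.001, 0.001, -1.0]]
force: [-0.2, 0.6, 4.4]
width: 0.0595
finger_force: 20.0
```

jog_arm(targets=[0,0,-5,0,0,0,-15,0,0,0,-30,0,0,0,-35,0,0,0,-40,0])

```text
clock: 16.17
eef_pos: [0.4075, -0.2601, 0.1299]
ee_rot: [[0.977, -0.213, -0.003], [-0.213, -0.977, 0.003], [-0.003, -0.002, -1.0]]
force: [0.3, -0.2, -1.3]
width: 0.0597
finger_force: 20.0
```

jog_arm(targets=[0,0,-40,-0.051,0,0,-20,-0.051,0,0,0,-0.051,0,0,0,-0.051,0,0,0,0])

```text
clock: 16.58
eef_pos: [0.4088, -0.2614, 0.1905]
ee_rot: [[1.0, -0.009, 0.001], [-0.009, -1.0, -0.001], [0.001, 0.001, -1.0]]
force: [0.5, -0.7, -0.6]
width: 0.06
finger_force: 20.0
```

jog_arm(targets=[3,-18,0,0,6,-30,0,0,6,-38,0,0,6,-38,0,0,6,-38,0,0])

```text
clock: 17.0
eef_pos: [0.4369, -0.098, 0.1894]
ee_rot: [[1.0, -0.013, -0.001], [-0.013, -1.0, 0.001], [-0.001, -0.001, -1.0]]
force: [1.3, 0.1, -1.1]
width: 0.0601
finger_force: 20.0
```

jog_arm(targets=[6,-38,0,0,6,-38,0,0,6,-38,0,0,6,-38,0,0,6,-38,0,0])

```text
clock: 17.42
eef_pos: [0.4688, 0.092, 0.1896]
ee_rot: [[1.0, -0.012, -0.001], [-0.012, -1.0, 0.0], [-0.001, -0.0, -1.0]]
force: [1.3, -0.7, -0.8]
width: 0.0595
finger_force: 20.0
```

jog_arm(targets=[6,-38,0,0,6,-38,0,0,5,-32,0,0,2,-18,0,0,0,-5,0,0])

```text
clock: 17.83
eef_pos: [0.4891, 0.2234, 0.1893]
ee_rot: [[1.0, -0.008, -0.001], [-0.008, -1.0, 0.001], [-0.001, -0.0, -1.0]]
force: [1.0, -0.9, -1.0]
width: 0.0598
finger_force: 20.0
```

jog_arm(targets=[0,0,0,0,0,0,0,0,0,0,0,0])

```text
clock: 18.08
eef_pos: [0.4896, 0.2195, 0.1897]
ee_rot: [[1.0, -0.012, -0.001], [-0.012, -1.0, -0.001], [-0.001, 0.001, -1.0]]
force: [-0.1, -0.6, -0.8]
width: 0.0598
finger_force: 20.0
```

```bash
python3 - <<'E'
from h import *
s=arm.state();print(s["eef_pos"],local((.489,.221,.009)),np.array(s["ee_rot"])[1,0])
E
```

```text
[0.48955699 0.21949523 0.18967067] [ -0.47155129  -1.60580555 180.67003861] -0.01190584178941855
```

jog_arm(targets=[0,-1,30,-0.004,0,0,40,0,0,0,35,0,0,0,16,0,0,0,0,0])

```text
clock: 18.5
eef_pos: [0.4859, 0.2195, 0.0642]
ee_rot: [[1.0, -0.008, -0.009], [-0.009, -1.0, -0.002], [-0.009, 0.002, -1.0]]
force: [-0.8, -0.5, -0.8]
width: 0.0599
finger_force: 20.0
```

jog_arm(targets=[0,0,0,0,0,0,0,0])

```text
clock: 18.67
eef_pos: [0.4913, 0.2214, 0.0708]
ee_rot: [[1.0, -0.007, 0.003], [-0.007, -1.0, 0.001], [0.003, -0.001, -1.0]]
force: [-1.0, 0.7, -0.5]
width: 0.0597
finger_force: 20.0
```

```bash
python3 - <<'E'
from h import *
s=arm.state();c=viewer.read_camera("wrist");np.savez("w6.npz",**c);e=s["eef_pos"];print(e)
for x in (-.105,-.101,-.05,-.046): print(x,proj(c,(.5645+x,.2205,.048)))
for x in (-.0225,.0225): print("carton top/bottom",proj(c,(e[0]+x,e[1],e[2]+.018)),proj(c,(e[0]+x,e[1],e[2]-.004)))
im=c["image"][120:270,220:420,::-1]
cv2.imwrite("pics/w6.png",cv2.resize(im,None,fx=4,fy=4,interpolation=cv2.INTER_CUBIC))
E
```

```text
[0.49128722 0.22137455 0.07078876]
-0.105 (np.float64(323.84085156097586), np.float64(267.5628233121082))
-0.101 (np.float64(323.8150341777812), np.float64(262.85210551014177))
-0.05 (np.float64(323.4623687633927), np.float64(198.50370764305617))
-0.046 (np.float64(323.4327242664282), np.float64(193.09468309056294))
carton top/bottom (np.float64(322.8078979145457), np.float64(286.0977901267746)) (np.float64(322.70556071159524), np.float64(268.67063018216976))
carton top/bottom (np.float64(322.3474213589086), np.float64(217.12289218864206)) (np.float64(322.2924077157228), np.float64(206.64970442473688))
```

View pics/w6.png

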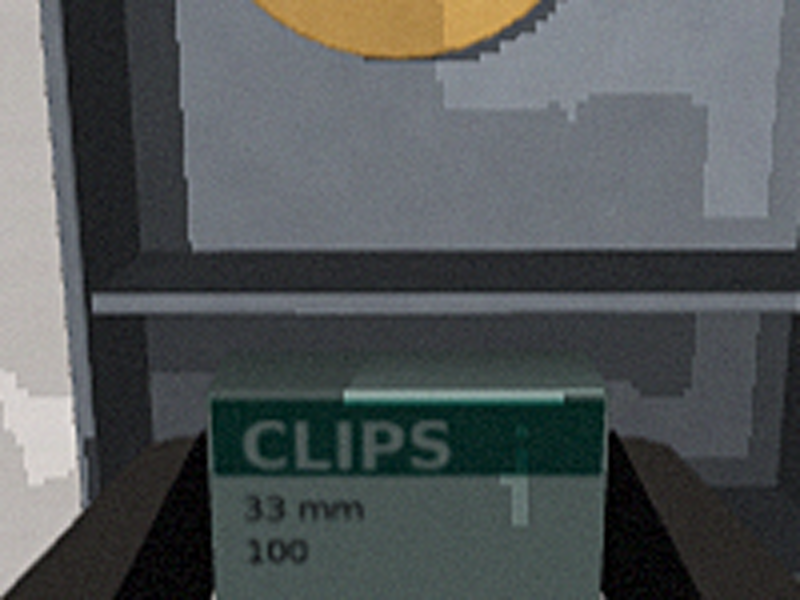

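jog_arm(targets=[0,0,0,0,0,0,0,0,0,0,0,0])

```text
clock: 18.97
eef_pos: [0.4905, 0.2219, 0.07]
ee_rot: [[1.0, -0.006, 0.002], [-0.006, -1.0, 0.0], [0.002, -0.0, -1.0]]
force: [0.1, 0.2, -0.1]
width: 0.06
finger_force: 20.0
```

```bash
python3 - <<'E'
from h import *
s=arm.state();c=viewer.read_camera("wrist");e=s["eef_pos"];print(e,local((.489,.221,.0095)))
g=cv2.cvtColor(c["image"],cv2.COLOR_RGB2GRAY).astype(int)
print(g[188:203,300:330].mean(1).round().astype(int).tolist(), g[208:228,285:300].mean(1).round().astype(int).tolist())
for x in (-.05,-.046): print(x,proj(c,(.5645+x,.2205,.048)))
for x in (.0225,.021): print("carton top",proj(c,(e[0]+x,e[1],e[2]+.0165)))
E
```

```text
[0.49048599 0.22191634 0.06998936] [-1.30106783  0.91274755 60.14806745]
[42, 43, 43, 34, 80, 113, 115, 112, 101, 70, 51, 55, 56, 56, 55] [53, 53, 56, 56, 60, 60, 60, 63, 62, 72, 83, 66, 37, 27, 29, 27, 27, 48, 60, 52]
-0.05 (np.float64(324.2568138978626), np.float64(197.61966547505497))
-0.046 (np.float64(324.23802995661447), np.float64(192.1782596843673))
carton top (np.float64(322.3981750026805), np.float64(216.31680907593704))
carton top (np.float64(322.4112286717379), np.float64(218.75717546200076))
```

The carton sits over the slot centre to within about 1 mm, so I lower it gently.

jog_arm(targets=[0,0,8,0,0,0,10,0,0,0,10,0,0,0,10,0,0,0,7,0])

```text
clock: 19.43
eef_pos: [0.4884, 0.2215, 0.0216]
ee_rot: [[1.0, -0.006, -0.003], [-0.006, -1.0, -0.001], [-0.003, 0.001, -1.0]]
force: [0.6, -0.2, -0.8]
width: 0.0598
finger_force: 20.0
```

jog_arm(targets=[0,0,5,0,0,0,3,0,0,0,2,0,0,0,2,0,0,0,0,0])

```text
clock: 19.85
eef_pos: [0.4898, 0.2218, 0.0118]
ee_rot: [[1.0, -0.006, 0.0], [-0.006, -1.0, 0.0], [0.0, -0.0, -1.0]]
force: [0.5, 0.6, -0.5]
width: 0.0598
finger_force: 20.0
```

jog_arm(targets=[0,0,1,0,0,0,1,0,0,0,0.5,0,0,0,0,0])

```text
clock: 20.18
eef_pos: [0.49, 0.2218, 0.0098]
ee_rot: [[1.0, -0.006, 0.001], [-0.006, -1.0, 0.0], [0.001, -0.0, -1.0]]
force: [-1.0, 0.2, 1.8]
width: 0.0599
finger_force: 20.0
```

jog_arm(targets=[0,0,0.5,0,0,0,0.5,0,0,0,0,0])

```text
clock: 20.43
eef_pos: [0.49, 0.2218, 0.0098]
ee_rot: [[1.0, -0.006, 0.0], [-0.006, -1.0, -0.0], [0.0, 0.0, -1.0]]
force: [-5.0, -1.8, 11.0]
width: 0.0597
finger_force: 20.0
```

jog_arm(targets=[0,0,-1,0,0,0,0,0,0,0,0,0,0,0,0,0], claw=69)

```text
clock: 20.77
eef_pos: [0.4896, 0.2217, 0.0092]
ee_rot: [[1.0, -0.006, -0.0], [-0.006, -1.0, -0.0], [-0.0, 0.0, -1.0]]
force: [-0.1, 0.6, -0.3]
width: 0.0694
finger_force: 0.0
```

jog_arm(targets=[0,0,-8,0,0,0,-20,0,0,0,-40,0,0,0,-40,0,0,0,-40,0])

```text
clock: 21.18
eef_pos: [0.4891, 0.2216, 0.1592]
ee_rot: [[1.0, -0.006, -0.001], [-0.006, -1.0, -0.0], [-0.001, 0.0, -1.0]]
force: [1.5, -0.1, -0.1]
width: 0.0688
finger_force: 0.0
```

jog_arm(targets=[0,0,-30,0,0,0,0,0,0,0,0,0])

```text
clock: 21.43
eef_pos: [0.4912, 0.2221, 0.1902]
ee_rot: [[1.0, -0.006, 0.005], [-0.006, -1.0, 0.001], [0.005, -0.001, -1.0]]
force: [0.1, 0.1, -0.0]
width: 0.0691
finger_force: 0.0
```

```bash
python3 - <<'E'
from h import *
c=snap("wrist","pics/w7.png");np.savez("w7.npz",**c);print(local((.5631,.0317,.190)),arm.state()["force"])
E
```

```text
[ 74.48179572 189.62227153  -2.14494133] [-0.36030024 -0.56104304  0.45634628]
```

View pics/w7.png

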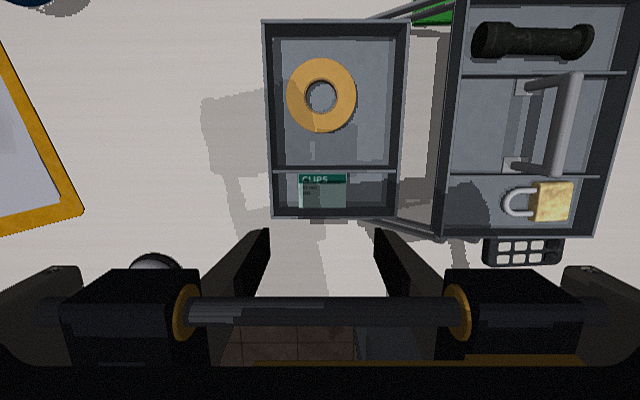

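The carton lies flat in the slot at about (323,190), and the torch and padlock are still in the tray. Back to the handle.

jog_arm(targets=[12,30,0,0,15,40,0,0,15,40,0,0,15,40,0,0,12,30,0,0], claw=60)

```text
clock: 21.9
eef_pos: [0.5556, 0.0417, 0.185]
ee_rot: [[1.0, -0.007, -0.004], [-0.007, -1.0, -0.0], [-0.004, 0.0, -1.0]]
force: [0.0, -0.2, -0.3]
width: 0.0604
finger_force: 0.0
```

jog_arm(targets=[4,10,0,0,0,0,20,0,0,0,25,0,0,0,20,0,0,0,10,0])

```text
clock: 22.32
eef_pos: [0.5571, 0.0353, 0.1077]
ee_rot: [[1.0, -0.006, -0.008], [-0.006, -1.0, 0.002], [-0.008, -0.002, -1.0]]
force: [-0.2, -0.3, -0.3]
width: 0.0599
finger_force: 0.0
```

jog_arm(targets=[0,0,0,0,0,0,0,0])

```text
clock: 22.48
eef_pos: [0.5597, 0.0349, 0.1116]
ee_rot: [[1.0, -0.006, -0.002], [-0.006, -1.0, 0.001], [-0.002, -0.001, -1.0]]
force: [0.2, -0.3, 0.4]
width: 0.0597
finger_force: 0.0
```

jog_arm(targets=[2,3,-2.5,0,0,0,0,0,0,0,0,0,0,0,0,0,0,0,0,0], claw=0, force=25)

```text
clock: 22.9
eef_pos: [0.5628, 0.0312, 0.1155]
ee_rot: [[1.0, -0.006, 0.001], [-0.006, -1.0, -0.0], [0.001, 0.0, -1.0]]
force: [0.1, 0.2, 0.1]
width: 0.0285
finger_force: 0.0
```

jog_arm(targets=[0,0,0,0,0,0,0,0,0,0,0,0,0,0,0,0])

```text
clock: 23.23
eef_pos: [0.5624, 0.0319, 0.1149]
ee_rot: [[1.0, -0.006, -0.0], [-0.006, -1.0, 0.001], [-0.0, -0.001, -1.0]]
force: [0.6, 3.4, 1.1]
width: 0.0096
finger_force: 25.0
```

jog_arm(targets=[0,-2,-1,0,0,-2,-2,0,0,-2,-2,0,0,-3,-2,0,0,-4,-3,0])

```text
clock: 23.65
eef_pos: [0.5623, 0.0425, 0.1238]
ee_rot: [[1.0, -0.007, -0.001], [-0.007, -1.0, -0.003], [-0.001, 0.003, -1.0]]
force: [2.2, -5.8, -6.8]
width: 0.0099
finger_force: 25.0
```

jog_arm(targets=[0,-4,-3,0,0,-5,-3,0,0,-6,-4,0,0,-8,-3,0,0,-8,-3,0])

```text
clock: 24.07
eef_pos: [0.5625, 0.0738, 0.14]
ee_rot: [[1.0, -0.007, -0.001], [-0.007, -1.0, -0.003], [-0.001, 0.003, -1.0]]
force: [2.4, -5.6, -7.3]
width: 0.0095
finger_force: 25.0
```

jog_arm(targets=[0,-9,-2,0,0,-10,-2,0,0,-11,-1,0,0,-11,0,0,0,-11,2,0])

```text
clock: 24.48
eef_pos: [0.5628, 0.1262, 0.1437]
ee_rot: [[1.0, -0.007, -0.001], [-0.007, -1.0, -0.003], [-0.001, 0.003, -1.0]]
force: [-1.6, -4.6, -0.3]
width: 0.0093
finger_force: 25.0
```

jog_arm(targets=[0,-11,2,0,0,-11,4,0,0,-9,4,0,0,-9,5,0,0,-8,6,0])

```text
clock: 24.9
eef_pos: [0.5629, 0.1756, 0.122]
ee_rot: [[1.0, -0.006, -0.001], [-0.006, -1.0, -0.001], [-0.001, 0.001, -1.0]]
force: [0.1, -5.7, -2.7]
width: 0.0095
finger_force: 25.0
```

jog_arm(targets=[0,-7,5,0,0,-6,6,0,0,-4,5,0,0,-4,5,0,0,-3,4,0])

```text
clock: 25.32
eef_pos: [0.563, 0.1992, 0.0967]
ee_rot: [[1.0, -0.006, -0.001], [-0.006, -1.0, -0.001], [-0.001, 0.001, -1.0]]
force: [0.3, -6.0, -2.5]
width: 0.0096
finger_force: 25.0
```

jog_arm(targets=[0,-3,4,0,0,-2,3,0,0,-1,3,0,0,-1,2,0,0,-1,2,0])

```text
clock: 25.73
eef_pos: [0.5631, 0.2069, 0.0831]
ee_rot: [[1.0, -0.006, -0.001], [-0.006, -1.0, -0.001], [-0.001, 0.001, -1.0]]
force: [-0.9, -6.2, -3.4]
width: 0.0099
finger_force: 25.0
```

jog_arm(targets=[0,-1,2,0,0,0,0,0,0,0,0,0])

```text
clock: 25.98
eef_pos: [0.5631, 0.2078, 0.0812]
ee_rot: [[1.0, -0.006, -0.001], [-0.006, -1.0, -0.001], [-0.001, 0.001, -1.0]]
force: [-0.3, -6.0, -2.5]
width: 0.0099
finger_force: 25.0
```

Press home: 1 mm steps down until the force rises at the stop.

jog_arm(targets=[0,-0.5,1,0,0,-0.5,1,0,0,0,1,0,0,0,0,0], force=40)

```text
clock: 26.32
eef_pos: [0.5633, 0.2079, 0.0809]
ee_rot: [[1.0, -0.006, -0.002], [-0.006, -1.0, -0.003], [-0.002, 0.003, -1.0]]
force: [-8.4, -11.5, 13.1]
width: 0.0094
finger_force: 40.0
```

jog_arm(targets=[0,0,1,0,0,0,0,0])

```text
clock: 26.48
eef_pos: [0.5634, 0.2079, 0.0808]
ee_rot: [[1.0, -0.006, -0.002], [-0.006, -1.0, -0.003], [-0.002, 0.003, -1.0]]
force: [-10.3, -11.7, 17.6]
width: 0.0098
finger_force: 40.0
```

jog_arm(targets=[0,0,1.5,0,0,0,1.5,0,0,0,0,0,0,0,-3,0,0,1,-3,0])

```text
clock: 26.9
eef_pos: [0.563, 0.2077, 0.0814]
ee_rot: [[1.0, -0.006, -0.001], [-0.006, -1.0, -0.001], [-0.001, 0.001, -1.0]]
force: [2.2, -3.4, -11.9]
width: 0.0096
finger_force: 40.0
```

jog_arm(targets=[0,0,0,0,0,0,0,0,0,0,0,0,0,0,0,0,0,0,-15,0], claw=50)

```text
clock: 27.32
eef_pos: [0.5613, 0.2084, 0.093]
ee_rot: [[1.0, -0.006, -0.006], [-0.006, -1.0, -0.0], [-0.006, 0.0, -1.0]]
force: [-0.8, -0.2, 0.2]
width: 0.0407
finger_force: 0.0
```

jog_arm(targets=[0,0,-30,0,0,0,-40,0,0,0,-40,0,0,0,-30,0,0,0,0,0])

```text
clock: 27.73
eef_pos: [0.5676, 0.2095, 0.2447]
ee_rot: [[1.0, -0.006, 0.014], [-0.006, -1.0, 0.003], [0.014, -0.003, -1.0]]
force: [-0.1, -0.2, 1.0]
width: 0.0502
finger_force: 0.0
```

jog_arm(targets=[0,0,0,0,0,0,0,0])

```text
clock: 27.9
eef_pos: [0.5631, 0.2085, 0.2349]
ee_rot: [[1.0, -0.006, -0.001], [-0.006, -1.0, 0.0], [-0.001, -0.0, -1.0]]
force: [0.5, 0.6, 0.4]
width: 0.0499
finger_force: 0.0
```

```bash
python3 - <<'E'
from h import *
a=dict(np.load("w1.npz"));c=snap("wrist","pics/w8.png")
t=viewer.read_camera("top");t0=cv2.imread("pics/top0.png")[:,:,::-1]
s=arm.state();print(s["eef_pos"],s["clock"])
g=cv2.cvtColor(c["image"],cv2.COLOR_RGB2GRAY).astype(int)
for x,y,z in [(-.105,0,.075),(.105,0,.075),(0,.075,.075),(0,-.075,.075)]: 
    u,v=proj(c,(.5645+x,.2085+y,z));i,j=int(v),int(u);print((u,v),g[i-6:i+7,j].tolist(),g[i,j-6:j+7].tolist())
d=np.abs(t["image"].astype(int)-t0).max(2)[145:222,228:290];print((d>50).sum())
E
```

```text
[0.56238641 0.20820985 0.23352837] 28.0
(np.float64(322.5568296579983), np.float64(265.38558700055523)) [22, 31, 26, 28, 23, 82, 105, 156, 179, 173, 172, 172, 169] [90, 89, 92, 108, 105, 105, 105, 103, 101, 110, 107, 104, 103]
(np.float64(321.6644061047146), np.float64(95.53781113770556)) [181, 180, 139, 114, 122, 108, 55, 57, 98, 101, 51, 22, 43] [32, 49, 41, 45, 47, 52, 55, 58, 47, 57, 59, 56, 56]
(np.float64(260.6043520800541), np.float64(187.75668209051446)) [121, 160, 182, 180, 177, 181, 178, 182, 183, 175, 176, 179, 177] [172, 174, 174, 169, 171, 173, 178, 111, 105, 23, 18, 28, 25]
(np.float64(383.7614060578571), np.float64(187.0839024618292)) [57, 57, 61, 62, 62, 57, 50, 61, 69, 69, 65, 66, 61] [42, 26, 29, 27, 19, 59, 50, 95, 101, 101, 102, 99, 100]
1544
```

I eased off while still gripping, which may have lifted the tray slightly. I'll press again with closed fingers on top of the bar.

jog_arm(targets=[0,0,20,0,0,0,35,0,0,0,30,0,0,0,20,0,0,0,10,0], claw=0, force=20)

```text
clock: 28.42
eef_pos: [0.5599, 0.2077, 0.1153]
ee_rot: [[1.0, -0.006, -0.009], [-0.006, -1.0, -0.001], [-0.009, 0.001, -1.0]]
force: [-0.4, -0.7, -0.4]
width: 0.0189
finger_force: 0.0
```

jog_arm(targets=[0,0,0,0,0,0,0,0,0,0,0,0,0,0,0,0])

```text
clock: 28.75
eef_pos: [0.5649, 0.2085, 0.1229]
ee_rot: [[1.0, -0.006, 0.003], [-0.006, -1.0, 0.001], [0.003, -0.001, -1.0]]
force: [-0.2, -0.2, -0.1]
width: 0.0002
finger_force: 0.0
```

jog_arm(targets=[0,0,3,0,0,0,3,0,0,0,2,0,0,0,1,0,0,0,0,0])

```text
clock: 29.17
eef_pos: [0.5632, 0.2082, 0.1114]
ee_rot: [[1.0, -0.006, -0.001], [-0.006, -1.0, -0.0], [-0.001, 0.0, -1.0]]
force: [-0.5, -0.0, 0.5]
width: 0.0006
finger_force: 0.0
```

jog_arm(targets=[0,0,2,0,0,0,2,0,0,0,2,0,0,0,1,0,0,0,0,0])

```text
clock: 29.58
eef_pos: [0.5637, 0.2083, 0.1061]
ee_rot: [[1.0, -0.006, 0.0], [-0.006, -1.0, -0.0], [0.0, 0.0, -1.0]]
force: [-2.7, -0.9, 6.8]
width: 0.0001
finger_force: 3.8
```

jog_arm(targets=[0,0,1,0,0,0,0,0])

```text
clock: 29.75
eef_pos: [0.5638, 0.2083, 0.106]
ee_rot: [[1.0, -0.006, 0.0], [-0.006, -1.0, -0.0], [0.0, 0.0, -1.0]]
force: [-4.8, -0.7, 12.4]
width: 0.0007
finger_force: 6.2
```

jog_arm(targets=[0,0,1,0,0,0,1,0,0,0,0,0,0,0,0,0])

```text
clock: 30.08
eef_pos: [0.5639, 0.2084, 0.1058]
ee_rot: [[1.0, -0.006, 0.001], [-0.006, -1.0, -0.0], [0.001, 0.0, -1.0]]
force: [-10.5, -2.1, 22.1]
width: 0.0004
finger_force: 10.8
```

jog_arm(targets=[0,0,-5,0,0,0,-20,0,0,0,-35,0,0,0,-35,0,0,0,-30,0])

```text
clock: 30.5
eef_pos: [0.5636, 0.2083, 0.2289]
ee_rot: [[1.0, -0.006, 0.001], [-0.006, -1.0, 0.0], [0.001, -0.0, -1.0]]
force: [0.7, 0.1, 0.0]
width: 0.0002
finger_force: 0.0
```

jog_arm(targets=[0,0,0,0,0,0,0,0,0,0,0,0])

```text
clock: 30.75
eef_pos: [0.563, 0.2082, 0.2258]
ee_rot: [[1.0, -0.006, -0.001], [-0.006, -1.0, -0.0], [-0.001, 0.0, -1.0]]
force: [0.7, -0.6, -0.7]
width: 0.0002
finger_force: 0.0
```

```bash
python3 - <<'E'
from h import *
s=arm.state();print(s["eef_pos"],s["clock"],s["force"])
c=viewer.read_camera("wrist");hsv=cv2.cvtColor(c["image"],cv2.COLOR_RGB2HSV)
for n,m,z in (("brass",(hsv[...,0]>15)&(hsv[...,0]<35)&(hsv[...,1]>80)&(hsv[...,2]>110),.066),("torch",hsv[...,2]<45,.07)):
    m=m.astype(np.uint8)
    for ct in cv2.findContours(m,0,2)[0]:
        (u,v),wh,_=cv2.minAreaRect(ct)
        if cv2.contourArea(ct)>150 and 240<u<400 and v<260: print(n,u,v,wh,ray(c,u,v,z))
E
```

```text
[0.56303941 0.2081558  0.22583626] 30.75 [ 0.69972109 -0.61915609 -0.70353872]
brass 351.0 237.5 (19.0, 24.0) [0.49875755 0.17156498 0.066     ]
torch 319.5 248.49996948242188 (300.99993896484375, 638.9998779296875) [0.48553938 0.21195946 0.07      ]
```

```bash
python3 -c "
from rig import arm
print(arm.close_job())"
```

```text
the job is handed in; nothing more can be done
None
```

The job is handed in: the carton of clips is flat on the bottom of the narrow slot and the tray is swung back and pressed home, with the padlock confirmed in it afterwards and the torch last seen in it while the tray was still over.

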